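Roll the thumbwheel of a weld fit-up fixture until the plate gap reaches the gauge mark

ROBOT

A 7-joint arm with a two-finger parallel gripper is mounted at the origin on the work surface. World frame = base frame: x ahead of the robot, y to its left, z up, the work surface at z = 0. Lengths are in m, angles in rad, forces in N, time in s.
With the tool pointing down it reaches from about 0.4 to 0.875 m from the base axis. Payload 19.3 kg.
Tool frame: the origin (TCP) lies at the very end of the fingers, on their centre line; the grasp point (between the pads) lies 19 mm behind it; z points along the fingers, y is the line along which they close (so a half turn about z gives the same grasp; the last joint's range is limited). The gripper opens to 85 mm and grips with 20 to 120 N. Pads are 22 mm wide; open, the fingers measure 114 mm over their backs; the gripper's body (76 mm by 85 mm) begins 54 mm behind the grasp point. The pads swing forward as they close: fully open they stand 13 mm farther back than shut.
Start: joints at [1.08, 0.521, -0.036, 1.599, 0.021, 1.021, -0.113], TCP at [0.255, -0.57, 0.231] pointing down, gripper open.
Joint ranges: [-2.91, 2.91], [-0.3, 2.13], [-1.5, 1.42], [0.17, 2.43], [-1.26, 4.41], [0.16, 1.93], [-2.52, 2.52]. Speed limits (rad/s): [1.89, 1.89, 2.39, 2.39, 3.01, 3.01, 3.01].

INTERFACE

Orientations are given as [roll, pitch, yaw] about the fixed x, y, z axes, in that order (R = Rz(yaw) Ry(pitch) Rx(roll)).
In Python, from workcell import bot gives the robot as it stands.
- The arm moves only by the tool jog_arm, never from a script. Its argument "motion" is a list of rows, each a list of 5 numbers: the shift along the tool's x, y, z scaled (see below), then the turn about the tool's z scaled (see below), then the opening, from 0 (shut) to 1 (fully open). A call has 1 to 12 rows; each row shifts and turns the commanded pose from where the row before left it, along the tool's axes as they then stand; what a row does not reach is not made up. The controller multiplies each number of a shift by 30 mm and each number of a turn by 0.08 rad. A row lasts 1/10 s, in which the tool goes at most 50 mm and 8.59 degrees, less where a joint would pass 70% of its speed; a pose out of reach is approached as far as the arm can. A call with a number of a shift or a turn outside -1 to 1 is refused whole. A call with a gripper value outside its range is refused whole. The fingers move at their own pace and stop on an object; "newtons" is the grip in N (left out, the last holds). Time passes only in rows, so rows that do not move let the fingers close. It gives the time, the measured TCP pose, the force, the opening and the grip force at its end, in the units of the state.
- bot.observe(): the state, without advancing time (a new reading comes with each control period).
- bot.grab_frame(name): name is "scene" or "top" or "wrist"; returns a dict with "pixels" (480x640x3 uint8, red, green, blue), "fovy" (degrees; the focal length in pixels is half the picture's height over the tangent of half this angle, whatever the lens; pixels are square), "cx", "cy" (the principal point, pixels), "rvec" (rotation vector, rad) and "tvec" (3), from world to camera coordinates, as OpenCV has them; the wrist camera has in their place "mount" (4x4, takes a point from camera to tool coordinates, whose origin is the TCP and whose axes are the flange's). Camera axes: x right, y down, z forward; pixel columns grow to the right and rows downward; lengths in m; the calibration is good to about 2 mm. A picture is of the moment at which its call begins: read the wrist's pose just before it. There is no depth.
- bot.job_done(): hands the job in; it is judged then, once.
The state is a dict: "clock": time; "qpos": joint angles; "qd": joint speeds; "joint_efforts": joint torques, N m; "position": TCP position; "tool_rot": TCP orientation; "force": force on the tool from outside, world axes, zero at the start; "moment": the same for the moment, N m; "grip_width": finger opening in m; "finger_force": force on a finger pad.
Only numpy, scipy, OpenCV 4.12 (cv2) and the standard library are available. Lean on these libraries where they do the work, as an engineer would, in place of code of your own. Each camera call takes 0.05 s, during which the arm holds its last target. There are 200 camera calls.

TASK

On the blue weld fit-up fixture, roll the knurled thumbwheel under a fingertip so that the moving plate travels towards the fixed plate and the gap closes to the gauge mark: the red pointer on the moving carriage must stop in the white band of the yellow gauge block. Move it by the wheel alone - do not push the moving plate or its carriage, grip or lift nothing, leave every loose thing around where it is - and finish with the hand clear.

Things in the scene. Friction and masses are not known exactly. Their poses are not given: they have to be found in the camera images.
- fixture: Blue steel bed 165 x 360 x 20 mm, fixed; place and yaw differ each time. Origin at table height under the bed, which spans x -77..88, y -160..200 mm of its frame; z up. The moving plate slides along its +y towards the fixed steel plate, whose facing edge is at y = 110 mm, top 58 mm high (clamp on it: 76 mm high).
- wheel: Steel thumbwheel, dark knurling with four orange ribs, 76 mm diameter, 22 mm wide. Origin at its centre, 52 mm above the table, at (-50, -60) mm in the fixture's frame; level axle along the fixture's x. It stands between two grey cheeks (38 mm over their outer faces, tops 70 mm high), so its upper 20 mm is free. Turns both ways and stays where it is left.
- wheel_top (a point): Fixed point at the top of the wheel's rim, 90 mm above the table. Pressed there from above with a few newtons the rim is driven by friction (needs about 1 N along the rim). Rolling the top towards the fixture's +y closes the gap; rack and pinion move the carriage the same way as the wheel's top, 15 mm per radian = 10 mm per 25.3 mm of rim.
- carriage: Grey carriage with moving steel plate 80 x 75 mm, top 58 mm high, and brass rack (top 75 mm high, 12 mm wide, centred at x = -12 mm, y 0 to -142 mm). Not to be touched. Axes as the fixture's; it slides along +y. Its origin coincides with the fixture's at a gap of 65 mm; the start gap is 53 to 65 mm. The plate's leading edge is at its y = 45 mm. It can run past any mark, to a gap of 0.5 mm.
- pointer (a point): Tip of the red pointer (a bar 4 mm wide, 6 mm high) on the far (+x) side of the carriage, at (61, 0, 62) mm in the carriage's frame; moves along the fixture's +y as the gap closes.
- gauge: Yellow block 22 x 34 x 40 mm, fixed on the bed beside the pointer's path (just clear of it), placed differently each time. Origin at the centre of its underside, 20 mm above the table; axes as the fixture's. A white band 8 mm wide runs over its top at its middle (y = 0): the gauge mark. The pointer starts 16 to 50 mm short of it in -y.
- collar: Loose dark steel ring, 38 mm diameter, 18 mm high, lying on the fixed plate; origin under its centre. Leave alone.
- brush: Loose brush lying on the table on the far (+x) side of the fixture. Origin under its middle. Leave alone.
- square: Loose red magnetic square, an L of 75 mm legs, 16 mm high, lying on the table on the robot's side of the fixture. Origin under the centre of its 75 mm outline. Leave alone.
- jar: Loose amber jar with a black lid, 56 mm diameter, 75 mm high, standing just past the fixed-plate (+y) end of the fixture. Origin under its centre. Leave alone.
- spraycan: Loose can, 60 mm diameter, 150 mm high, standing at the robot's left. Origin under its centre. Leave alone.
- wrench: Loose wrench lying on the table at the robot's right. Leave alone.

How it is judged:
By the outcome, as a careful person would: the job done as asked, in the order asked, and still so for the second after the job is handed in, with the robot touching nothing.
It also fails if it takes over 51 s, if anything falls off the work surface, if the arm or the gripper's body presses on something with over 40 N, if the wrist force passes 120 N, or if a joint passes its speed limit or range.

## Working session

There is one attempt and no reset: what is moved stays moved. The work goes in short steps, Python scripts to look and compute and a tool call to move; the robot and the scene stay as the last step left them, time stands still between calls to the robot, and variables do not carry over. Pictures are saved under pics/ and viewed, at most 10 in all, crops included, and the job is handed in when it is done.

Besides the shell and the picture viewer there is one more tool, called as name(argument=value, ...), one argument or row to a line, values as JSON. jog_arm: Moves the arm, as the interface text tells. Shifts and turns lie within -1 to 1; 1 stands for 30 mm of shift or 0.08 rad of turn. Its arguments: {"type":"object","properties":{"motion":{"type":"array","items":{"type":"array","items":{"type":"number"}}},"newtons":{"type":"number"}},"required":["motion"]}

```bash
mkdir -p pics; cat > h.py <<'E'
import numpy as np, cv2
from workcell import bot
def grab(n,f=None):
    g=bot.grab_frame(n)
    if f: cv2.imwrite('pics/'+f,g['pixels'][:,:,::-1])
    return g
def K(g):
    f=240/np.tan(np.radians(g['fovy'])/2); return np.array([[f,0,g['cx']],[0,f,g['cy']],[0,0,1]])
def ray(g,uv,z):
    R=cv2.Rodrigues(np.array(g['rvec'],float))[0]; t=np.array(g['tvec'],float)
    c=-R.T@t; d=R.T@np.linalg.inv(K(g))@np.array([*uv,1.]); return c+d*(z-c[2])/d[2]
def proj(g,P):
    return cv2.projectPoints(np.array(P,float).reshape(-1,3),np.array(g['rvec'],float),np.array(g['tvec'],float),K(g),None)[0].reshape(-1,2)
E
python3 - <<'E'
from h import *
g=grab('top','top.png'); print({k:v for k,v in g.items() if k!='pixels'})
g=grab('scene','scene.png'); print({k:v for k,v in g.items() if k!='pixels'})
print(bot.observe())
E
```

```text
{'fovy': 46.39149234476953, 'cx': 315.02510806452517, 'cy': 234.63807888200557, 'rvec': array([ 2.18557439, -2.17119134,  0.09256158]), 'tvec': array([0.00323122, 0.59088523, 1.56446596])}
{'fovy': 43.04663995262923, 'cx': 315.91918353354964, 'cy': 233.16665218705836, 'rvec': array([ 0.97563434,  2.35099881, -1.19310335]), 'tvec': array([ 0.4244288 , -0.20793781,  1.78566387])}
{'clock': 0.1, 'qpos': array([ 1.07979304,  0.521952  , -0.03634479,  1.59995145,  0.02115705,
        1.02111581, -0.11278197]), 'qd': array([ 2.14160123e-04, -2.24211176e-03, -1.92992528e-03, -2.06044226e-03,
       -1.47779096e-03,  7.81474586e-05, -2.62577056e-04]), 'joint_efforts': array([ 5.30407138e-03, -9.28479981e+01,  1.98406152e+00, -3.70534086e+01,
        1.80987414e-02,  5.14810556e-03, -2.05824672e-04]), 'position': array([ 0.2551699 , -0.57019677,  0.23078443]), 'tool_rot': array([-3.14054891e+00,  2.86618084e-05,  4.20802948e-01]), 'force': array([0.45848534, 1.49408621, 0.33728702]), 'moment': array([ 0.03018281,  0.00859637, -0.00759642]), 'finger_force': 0.0, 'grip_width': 0.08537615313608703}
```

View pics/top.png

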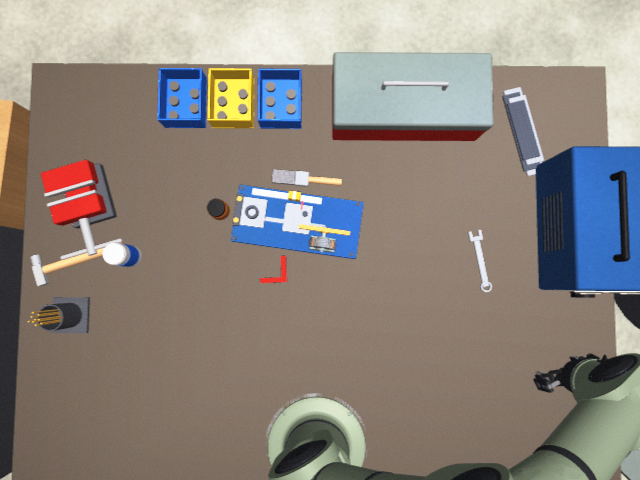

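View pics/scene.png

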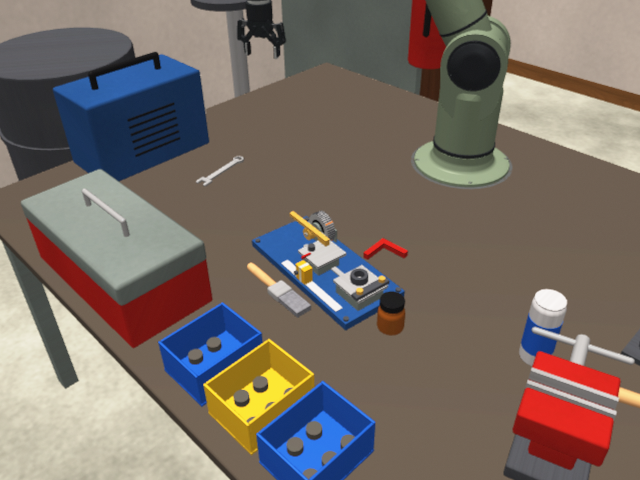

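The top view shows the bed with corners at about (239,184), (363,202), (357,258) and (232,241). The wheel is near (322,240), the gauge near (294,197) and the pointer near (305,208). Next I fit the bed outline and zoom in on both views.

```bash
cat >> h.py <<'E'
def bedmask(px):
    hsv=cv2.cvtColor(px,cv2.COLOR_RGB2HSV); return cv2.inRange(hsv,(100,150,40),(125,255,255))
E
python3 - <<'E'
from h import *
g=grab('top'); s=grab('scene')
m=bedmask(g['pixels'])
m[:175]=0;m[270:]=0;m[:,:225]=0;m[:,370:]=0
pts=np.argwhere(m>0)[:,::-1].astype(float)
W=np.array([ray(g,p,0.02)[:2] for p in pts])
r=cv2.minAreaRect(W.astype(np.float32)*1000); print(r); 
box=cv2.boxPoints(r)/1000
c=np.array(r[0])/1000
e=[box[(i+1)%4]-box[i] for i in range(4)]
l=max(e,key=lambda v:np.linalg.norm(v)*10+v[1]); y=l/np.linalg.norm(l); y=y if y[1]>0 else -y
x=np.array([y[1],-y[0]])
o=c-5.5e-3*x-20e-3*y; yaw=np.arctan2(x[1],x[0])
print('origin',o,'yaw',yaw)
np.save('fix.npy',[*o,yaw])
w=lambda a,b,z:np.array([*(o+a*x+b*y),z])
print('wheel top',w(-.05,-.06,.09))
for gg,n in((g,'top'),(s,'scene')):
    im=cv2.resize(gg['pixels'][:,:,::-1],None,fx=5,fy=5,interpolation=cv2.INTER_CUBIC)
    for P,col in [(w(-.05,-.06,.09),(0,255,0)),(w(.061,0,.062),(255,0,255)),(w(-.077,-.16,.02),(0,255,255)),(w(.088,-.16,.02),(0,255,255)),(w(.088,.2,.02),(0,255,255)),(w(-.077,.2,.02),(0,255,255))]:
        p=proj(gg,P)[0]; print(n,p.round(1)); cv2.circle(im,tuple(int(v*5+2) for v in p),4,col,1)
    u,v=((225,165) if n=='top' else (250,190)); cv2.imwrite(f'pics/z{n}.png',im[v*5:v*5+600 if n=='top' else v*5+600,u*5:u*5+800][:600,:800])
E
```

```text
((629.6669311523438, 58.9715576171875), (356.6172180175781, 163.2752685546875), 82.24160766601562)
origin [0.62151735 0.03989712] yaw -0.13540976
wheel top [ 0.56387526 -0.01280384  0.09      ]
top [322.3 242.6]
top [306.4 200.9]
top [355.5 258.7]
top [363.4 201.6]
top [239. 184.]
top [230.1 240.8]
scene [321.4 214.1]
scene [298.1 254.2]
scene [306.3 215.3]
scene [251.  239.5]
scene [345.3 324.1]
scene [404.8 290.5]
```

View pics/ztop.png

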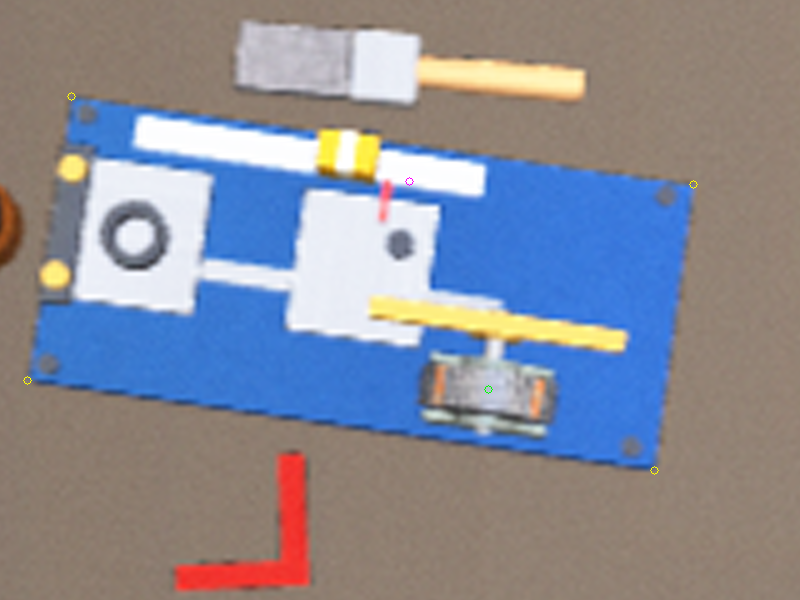

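View pics/zscene.png

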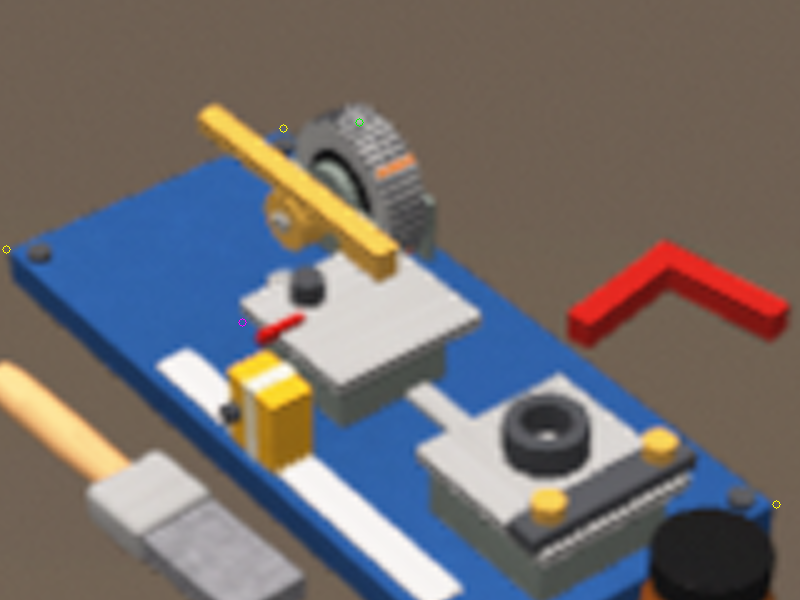

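```bash
cat >> h.py <<'E'
from scipy.spatial.transform import Rotation as Ro
ox,oy,yaw=np.load('fix.npy') if __import__('os').path.exists('fix.npy') else (0,0,0)
ca,sa=np.cos(yaw),np.sin(yaw)
def tofix(P): d=np.array(P)[:2]-[ox,oy]; return np.array([ca*d[0]+sa*d[1],-sa*d[0]+ca*d[1]])
def tow(a,b,z): return np.array([ox+ca*a-sa*b,oy+sa*a+ca*b,z])
def st(target=None):
    s=bot.observe(); R=Ro.from_euler('xyz',s['tool_rot']).as_matrix()
    print('t',s['clock'],'pos',s['position'].round(4),'fix',(tofix(s['position'])*1e3).round(1),'yaw err',s['tool_rot'][2]-yaw,'F',s['force'].round(1),'w',s['grip_width'])
    if target is not None: print('tool shift mm',(R.T@(np.array(target)-s['position'])*1e3).round(1))
    return s
E
python3 - <<'E'
from h import *
g=grab('top')
c=lambda u,v:((u-2)/5+225,(v-2)/5+165)
print('tip',tofix(ray(g,c(388,183),.065))*1e3,'band',tofix(ray(g,c(347,131),.06))*1e3,tofix(ray(g,c(345,178),.06))*1e3)
print('plate lead',[tofix(ray(g,c(*p),.058))*1e3 for p in((305,190),(288,330),(210,172),(193,313))])
print('wheel ribs',[tofix(ray(g,c(*p),.085))*1e3 for p in((438,382),(538,397))])
st()
E
```

```text
tip [57.99016844 11.44283644] band [84.45240466 38.53638566] [58.08047702 35.80898382]
plate lead [array([48.50830057, 57.05935808]), array([-30.50049999,  54.96257299]), array([ 51.02633278, 111.08213855]), array([-28.58716408, 108.67151119])]
wheel ribs [array([-49.33378909, -32.1199815 ]), array([-49.73266763, -87.26636764])]
t 0.25 pos [ 0.2552 -0.5704  0.231 ] fix [-280.6 -654.1] yaw err 0.5561272524234537 F [ 0.7 -0.   0.7] w 0.08569118272008139
```

jog_arm(
  motion=[
    [0,0,0,1,0],
    [0,0,0,1,0],
    [0,0,0,1,0],
    [0,0,0,1,0],
    [0,0,0,1,0],
    [0,0,0,1,0],
    [0,0,0,0.95,0],
    [0,0,0,0,0],
    [0,0,0,0,0],
  ],
)

```text
clock: 1.15
position: [0.2553, -0.5704, 0.2312]
tool_rot: [-3.142, 0.0, -0.133]
force: [0.2, 0.1, 0.1]
grip_width: 0.0001
finger_force: 0.0
```

```bash
python3 - <<'E'
from h import *
st(tow(-.05,-.072,.15))
E
```

```text
t 1.15 pos [ 0.2553 -0.5704  0.2312] fix [-280.4 -654.2] yaw err 0.002617845213413128 F [0.2 0.1 0.1] w 6.330645967270538e-05
tool shift mm [ 232.  -581.6   81.2]
```

```bash
python3 - <<'E'
from h import *
g=grab('top'); m=bedmask(cv2.resize(g['pixels'],None,fx=4,fy=4,interpolation=cv2.INTER_LINEAR))
m[:700]=0;m[1080:]=0;m[:,:900]=0;m[:,1480:]=0
W=np.array([tofix(ray(g,((u+.5)/4-.5,(v+.5)/4-.5),.02)) for v,u in np.argwhere(m>0)])*1e3
def edge(k,sign,lo,hi):
    o=W[:,1-k]; q=[]
    for b in np.arange(lo,hi,4):
        s=W[(o>=b)&(o<b+4)][:,k]
        if len(s): q.append((b+2,s.max() if sign>0 else s.min()))
    q=np.array(q); p=np.polyfit(q[:,0],q[:,1],1); r=q[:,1]-np.polyval(p,q[:,0]); k2=abs(r)<1.5; p=np.polyfit(*q[k2].T,1); print(k,sign,p,k2.sum(),len(q)); return p
edge(0,1,-140,180);edge(0,-1,-140,180);edge(1,1,-60,75);edge(1,-1,-60,75)
E
```

```text
0 1 [-5.89876542e-03  8.52124882e+01] 2 80
0 -1 [ 4.67725679e-04 -7.59735118e+01] 80 80Traceback (most recent call last):
  File "<stdin>", line 11, in <module>
  File "<stdin>", line 10, in edge
    raise TypeError("expected non-empty vector for x")
TypeError: expected non-empty vector for x
```

jog_arm(
  motion=[
    [0.4,-1,0,0,0],
    [0.4,-1,0,0,0],
    [0.4,-1,0,0,0],
    [0.4,-1,0,0,0],
    [0.4,-1,0,0,0],
    [0.4,-1,0,0,0],
    [0.4,-1,0,0,0],
    [0.4,-1,0,0,0],
    [0.4,-1,0,0,0],
    [0.4,-1,0,0,0],
    [0.4,-1,0,0,0],
    [0.4,-1,0,0,0],
  ],
)

```text
clock: 2.4
position: [0.447, -0.232, 0.2315]
tool_rot: [3.141, -0.0, -0.134]
force: [-0.1, -1.0, -0.9]
grip_width: 0.0
finger_force: 0.0
```

jog_arm(
  motion=[
    [0.4,-1,0.3,0,0],
    [0.4,-1,0.3,0,0],
    [0.4,-1,0.3,0,0],
    [0.4,-1,0.3,0,0],
    [0.4,-1,0.3,0,0],
    [0.4,-1,0.3,0,0],
    [0.5,-1,0.3,0,0],
    [0,0,0,0,0],
    [0,0,0,0,0],
  ],
)

```text
clock: 3.3
position: [0.561, -0.0364, 0.168]
tool_rot: [3.141, 0.001, -0.133]
force: [-0.2, -0.0, -0.1]
grip_width: 0.0003
finger_force: 0.0
```

```bash
python3 - <<'E'
from h import *
st(tow(-.05,-.072,.15)); g=grab('wrist','w1.png'); print(g['mount'],g['fovy'])
E
```

```text
t 3.3 pos [ 0.561  -0.0364  0.168 ] fix [-49.7 -83.8] yaw err 0.0026460923904740863 F [-0.2 -0.  -0.1] w 0.0003013845211919156
tool shift mm [ -0.3 -11.8  18. ]
[[-6.78538941e-04 -9.64748290e-01 -2.63173471e-01  6.66865138e-02]
 [ 9.99999713e-01 -5.65914864e-04 -5.03748906e-04  7.64421659e-04]
 [ 3.37057117e-04 -2.63173737e-01  9.64748397e-01 -1.41222430e-01]
 [ 0.00000000e+00  0.00000000e+00  0.00000000e+00  1.00000000e+00]] 65.86929124620826
```

View pics/w1.png

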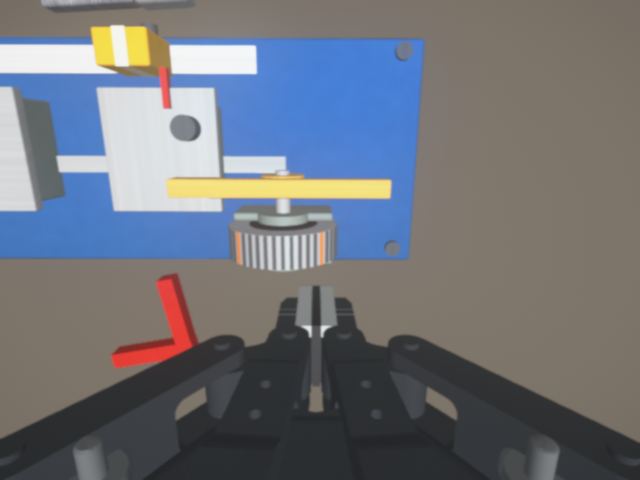

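The wrist view shows the wheel's knurled rim with its centre near (284,250). The pointer tip is at about (164,68) and the band top runs (117,25)-(122,66). The tool is square to the fixture. Next I turn those into fixture coordinates.

```bash
cat >> h.py <<'E'
def wray(g,s,uv,z):
    T=np.eye(4);T[:3,:3]=Ro.from_euler('xyz',s['tool_rot']).as_matrix();T[:3,3]=s['position'];T=T@g['mount']
    d=T[:3,:3]@np.linalg.inv(K(g))@np.array([*uv,1.]);c=T[:3,3];return c+d*(z-c[2])/d[2]
E
python3 - <<'E'
from h import *
s=st(); g=grab('wrist')
for n,uv,z in [('wheel far rim',(283,234),.09),('wheel near rim',(283,269),.09),('bed nr',(410,260),.02),('bed fr',(423,40),.02),('bed left near',(0,260),.02),('bed left far',(0,38),.02),('tip',(164,68),.065),('tip root',(167,107),.065),('band near',(121,66),.06),('band far',(117,25),.06),('plate lead',(113,211),.058),('plate lead far',(98,88),.058),('fixedplate',(39,211),.058)]:
    print(n,(tofix(wray(g,s,uv,z))*1e3).round(1))
E
```

```text
t 3.35 pos [ 0.5608 -0.0373  0.1683] fix [-49.8 -84.7] yaw err 0.0010077366639318353 F [-0.7 -1.   0.9] w 0.00023397160206957692
wheel far rim [-37.6 -65.4]
wheel near rim [-60.2 -64.9]
bed nr [ -77.  -162.7]
bed fr [  85.9 -160.9]
bed left near [-77.1 173.7]
bed left far [ 87.  136.9]
tip [59.8  6.6]
tip root [37.5  7.1]
band near [61.8 34.9]
band far [84.4 34.2]
plate lead [-29.3  54. ]
plate lead far [49.4 52.2]
fixedplate [-29.3 104.9]
```

jog_arm(
  motion=[
    [0,-0.3,0.6,0,0],
    [0,0,0.6,0,0],
    [0,0,0.6,0,0],
    [0,0,0.5,0,0],
    [0,0,0.1,0,0],
    [0,0,0,0,0],
  ],
)

```text
clock: 4.0
position: [0.5621, -0.0287, 0.0965]
tool_rot: [3.141, 0.0, -0.136]
force: [1.2, 0.1, -0.4]
grip_width: 0.0001
finger_force: 0.0
```

jog_arm(
  motion=[
    [0,0,0.07,0,0],
    [0,0,0,0,0],
  ],
)

```text
clock: 4.2
position: [0.5625, -0.0281, 0.0948]
tool_rot: [-3.141, -0.001, -0.135]
force: [-0.2, 0.1, 0.1]
grip_width: 0.0001
finger_force: 0.0
```

jog_arm(
  motion=[
    [0,0,0.07,0,0],
    [0,0,0,0,0],
  ],
)

```text
clock: 4.4
position: [0.5623, -0.028, 0.0922]
tool_rot: [-3.142, -0.0, -0.135]
force: [0.5, 0.6, 0.7]
grip_width: 0.0004
finger_force: 0.0
```

jog_arm(
  motion=[
    [0,0,0.05,0,0],
    [0,0,0,0,0],
  ],
)

```text
clock: 4.6
position: [0.5621, -0.0279, 0.0905]
tool_rot: [3.142, 0.0, -0.135]
force: [0.5, -0.2, 1.1]
grip_width: -0.0003
finger_force: 0.0
```

jog_arm(
  motion=[
    [0,0,0.05,0,0],
    [0,0,0,0,0],
  ],
)

```text
clock: 4.8
position: [0.5623, -0.0279, 0.089]
tool_rot: [-3.142, -0.0, -0.135]
force: [-0.3, 0.6, 1.9]
grip_width: 0.0003
finger_force: 0.7
```

jog_arm(
  motion=[
    [0,0,0.04,0,0],
    [0,0,0,0,0],
  ],
)

```text
clock: 5.0
position: [0.5624, -0.0284, 0.0885]
tool_rot: [3.141, -0.0, -0.136]
force: [-3.0, -1.9, 13.4]
grip_width: -0.0003
finger_force: 6.5
```

jog_arm(
  motion=[
    [0,0,0.04,0,0],
    [0,0,0,0,0],
  ],
)

```text
clock: 5.2
position: [0.5624, -0.0291, 0.0878]
tool_rot: [3.14, -0.001, -0.136]
force: [-8.0, -5.7, 25.5]
grip_width: -0.0001
finger_force: 13.1
```

jog_arm(
  motion=[
    [0,0,-0.05,0,0],
    [0,-0.1,0,0,0],
    [0,-0.1,0,0,0],
    [0,-0.1,0,0,0],
    [0,0,0,0,0],
  ],
)

```text
clock: 5.7
position: [0.5638, -0.0188, 0.0896]
tool_rot: [-3.142, -0.001, -0.135]
force: [-9.5, 0.3, 30.4]
grip_width: -0.0002
finger_force: 15.5
```

```bash
python3 - <<'E'
from h import *
s=st(); g=grab('wrist','w2.png')
E
```

```text
t 5.7 pos [ 0.5638 -0.0188  0.0896] fix [-49.2 -66. ] yaw err 0.00012125331364476466 F [-9.5  0.3 30.4] w -0.00022904313443280572
```

View pics/w2.png

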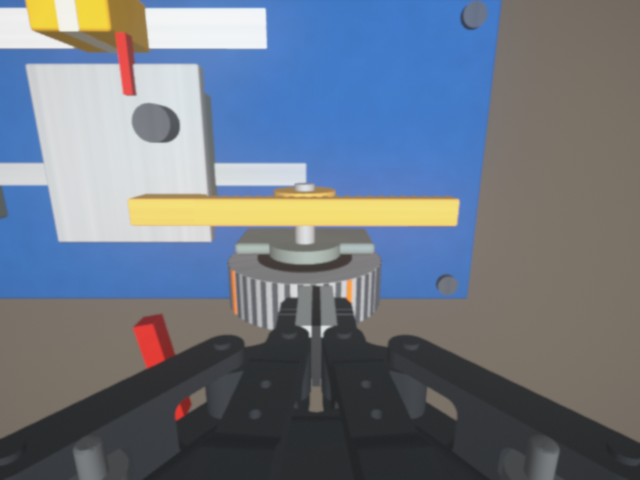

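The fingertip is on the wheel, at column 316 against the wheel centre at 305. The right-hand rib has moved towards the top, so the rim is following. The press is too hard, so I ease off and continue.

jog_arm(
  motion=[
    [0,-0.05,-0.06,0,0],
    [0,-0.1,0,0,0],
    [0,-0.1,0,0,0],
    [0,-0.1,0,0,0],
    [0,0,0,0,0],
  ],
)

```text
clock: 6.25
position: [0.5651, -0.0079, 0.09]
tool_rot: [-3.141, -0.0, -0.135]
force: [-0.1, 0.9, 6.1]
grip_width: -0.0003
finger_force: 3.0
```

jog_arm(
  motion=[
    [0,-0.1,0.02,0,0],
    [0,-0.1,0.02,0,0],
    [0,0,0,0,0],
  ],
)

```text
clock: 6.55
position: [0.566, -0.0015, 0.0892]
tool_rot: [-3.141, -0.0, -0.134]
force: [-3.7, 3.9, 14.3]
grip_width: -0.0001
finger_force: 7.2
```

```bash
python3 - <<'E'
from h import *
s=st(); t=grab('top'); g=grab('wrist')
a=t['pixels'][165:285,225:385]; a=cv2.resize(a,None,fx=4,fy=4,interpolation=cv2.INTER_CUBIC)
# red pointer in wrist and top
for n,f in (('top',t),('wrist',g)):
    h=cv2.cvtColor(f['pixels'],cv2.COLOR_RGB2HSV); m=cv2.inRange(h,(0,150,120),(6,255,255))|cv2.inRange(h,(174,150,120),(180,255,255))
    k,l,sts,c=cv2.connectedComponentsWithStats(m); print(n,[(sts[i].tolist(),c[i].round(1).tolist()) for i in range(1,k) if sts[i][4]>8])
    y=cv2.inRange(h,(20,150,120),(32,255,255)); k,l,sts,c=cv2.connectedComponentsWithStats(y); print(n,'Y',[sts[i].tolist() for i in range(1,k) if sts[i][4]>20])
cv2.imwrite('pics/w3.png',g['pixels'][:,:,::-1])
E
```

```text
t 6.55 pos [ 0.566  -0.0015  0.0892] fix [-49.4 -48.5] yaw err 0.0010374254826670537 F [-3.7  3.9 14.3] w -6.241144450477836e-05
top [([41, 160, 57, 33, 1102], [68.0, 175.2]), ([65, 185, 31, 12, 150], [79.7, 190.5]), ([50, 193, 56, 31, 973], [76.9, 207.8]), ([260, 256, 27, 27, 244], [277.6, 273.6])]
top Y [[207, 68, 47, 60, 2306], [289, 191, 4, 9, 28], [296, 192, 5, 9, 32]]
wrist [([145, 31, 16, 62, 561], [152.9, 60.3]), ([160, 315, 35, 42, 971], [176.9, 335.0]), ([175, 390, 30, 30, 465], [189.8, 403.9])]
wrist Y [[69, 0, 31, 31, 814], [119, 0, 45, 31, 1132]]
```

```bash
cat >> h.py <<'E'
def meas(name=None):
    s=st(); g=grab('wrist',name)
    h=cv2.cvtColor(g['pixels'],cv2.COLOR_RGB2HSV); m=cv2.inRange(h,(0,150,120),(6,255,255))|cv2.inRange(h,(174,150,120),(180,255,255)); m[130:]=0
    k,l,sts,c=cv2.connectedComponentsWithStats(m); i=1+np.argmax(sts[1:,4]); ys,xs=np.where(l==i)
    for r in (ys.min()+3,ys.max()-5):
        q=xs[ys==r]; print('pointer row',r,q.min(),q.max(),(tofix(wray(g,s,(q.mean(),r),.065))*1e3).round(1))
    for r in range(0,40,8):
        y=cv2.inRange(h,(20,150,120),(32,255,255))[r]; q=np.where(y[:400])[0]
        if len(q)>5:
            d=np.diff(q); j=d.argmax()
            if d[j]>4: print('band row',r,q[j],q[j+1],(tofix(wray(g,s,((q[j]+q[j+1])/2,r),.06))*1e3).round(1))
E
python3 -c "
from h import *
meas('w3.png')"
```

```text
t 6.65 pos [ 0.566  -0.0015  0.0892] fix [-49.4 -48.5] yaw err 0.0009917995299979498 F [-2.9  2.9 13.5] w -0.0004019624813309468
pointer row 34 145 155 [58.9 17.5]
pointer row 88 152 160 [38.7 17.3]
band row 0 95 119 [72.6 35.5]
band row 8 96 119 [69.7 35.7]
band row 16 97 121 [66.8 35.5]
band row 24 98 121 [63.9 35.7]
```

jog_arm(
  motion=[
    [0,0,-0.5,0,0],
    [0,1,0,0,0],
    [0,0,0,0,0],
  ],
)

```text
clock: 7.0
position: [0.5612, -0.0357, 0.1038]
tool_rot: [3.14, 0.0, -0.138]
force: [0.3, 0.1, 0.1]
grip_width: -0.0003
finger_force: 0.0
```

```bash
python3 -c "
from h import *
meas('w4.png')"
```

```text
t 7.0 pos [ 0.5612 -0.0357  0.1038] fix [-49.6 -83. ] yaw err -0.0030255245884114323 F [0.3 0.1 0.1] w -0.0003031979381694232
pointer row 44 81 91 [58.7 16.7]
pointer row 92 90 97 [39.1 16.6]
band row 0 31 54 [77.4 35.7]
band row 8 33 55 [74.3 35.6]
band row 16 34 56 [71.2 35.8]
band row 24 36 58 [68.  35.5]
band row 32 37 59 [64.8 35.7]
```

View pics/w4.png

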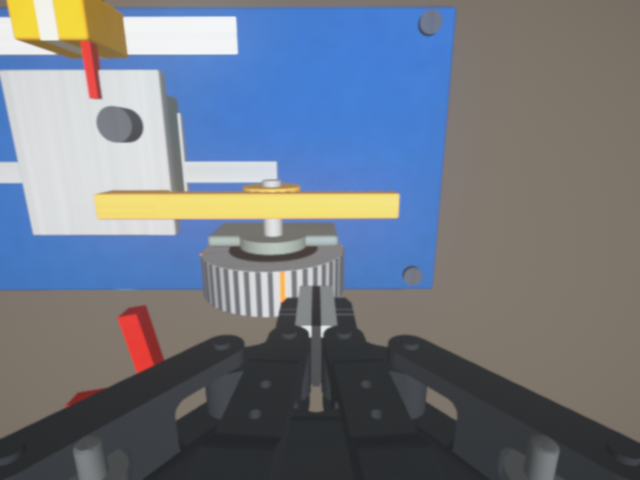

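The right rib is now near the wheel's top. The pointer is at y=17 against the band at 35.6, so about 18.5 mm (47 mm of rim) remains. Second stroke.

jog_arm(
  motion=[
    [0,-0.23,0.4,0,0],
    [0,0,0.13,0,0],
    [0,0,0,0,0],
  ],
)

```text
clock: 7.35
position: [0.563, -0.0251, 0.0886]
tool_rot: [3.141, -0.001, -0.135]
force: [-8.8, -4.8, 36.1]
grip_width: -0.0001
finger_force: 18.4
```

jog_arm(
  motion=[
    [0,-0.1,-0.02,0,0],
    [0,-0.1,-0.02,0,0],
    [0,-0.1,-0.02,0,0],
    [0,0,0,0,0],
  ],
)

```text
clock: 7.75
position: [0.5644, -0.0147, 0.0898]
tool_rot: [-3.141, -0.001, -0.133]
force: [-4.2, 1.3, 23.4]
grip_width: -0.0001
finger_force: 11.1
```

jog_arm(
  motion=[
    [0,-0.1,0,0,0],
    [0,-0.1,0,0,0],
    [0,-0.1,0,0,0],
    [0,-0.1,0.01,0,0],
    [0,-0.1,0.02,0,0],
    [0,0,0,0,0],
  ],
)

```text
clock: 8.35
position: [0.5665, 0.0009, 0.0887]
tool_rot: [-3.14, -0.001, -0.133]
force: [-1.0, 4.3, 14.9]
grip_width: -0.0
finger_force: 8.0
```

```bash
python3 -c "
from h import *
meas()"
```

```text
t 8.35 pos [0.5665 0.0009 0.0887] fix [-49.3 -46.1] yaw err 0.0025831793185449037 F [-1.   4.3 14.9] w -1.5407559700946048e-05
pointer row 34 127 137 [58.8 27. ]
pointer row 88 134 142 [38.7 27.1]
band row 0 101 124 [72.4 35.6]
band row 8 102 125 [69.5 35.6]
band row 16 103 126 [66.6 35.6]
band row 24 104 127 [63.7 35.6]
```

jog_arm(
  motion=[
    [0,0,-0.5,0,0],
    [0,0.85,0,0,0],
    [0,0,0,0,0],
    [0,0,0.38,0,0],
    [0,0,0.08,0,0],
    [0,0,0.01,0,0],
    [0,0,0,0,0],
  ],
)

```text
clock: 9.1
position: [0.5622, -0.0261, 0.089]
tool_rot: [3.142, 0.001, -0.134]
force: [-1.4, -2.2, 10.5]
grip_width: -0.0001
finger_force: 5.8
```

jog_arm(
  motion=[
    [0,-0.1,0,0,0],
    [0,-0.1,0,0,0],
    [0,-0.1,0,0,0],
    [0,-0.1,0,0,0],
    [0,-0.1,0,0,0],
    [0,0,0,0,0],
  ],
)

```text
clock: 9.7
position: [0.5646, -0.0103, 0.0898]
tool_rot: [-3.141, 0.0, -0.133]
force: [-7.2, 2.1, 25.7]
grip_width: -0.0001
finger_force: 12.9
```

```bash
python3 -c "
from h import *
meas()"
```

```text
t 9.7 pos [ 0.5646 -0.0103  0.0898] fix [-49.7 -57.4] yaw err 0.001986775916420047 F [-7.2  2.1 25.7] w -5.167901627148412e-05
pointer row 34 85 95 [58.7 33.1]
pointer row 87 94 102 [38.8 32.9]
band row 0 74 98 [72.3 35.5]
band row 8 75 99 [69.4 35.5]
band row 16 77 100 [66.5 35.4]
band row 24 78 101 [63.6 35.4]
```

jog_arm(
  motion=[
    [0,-0.1,-0.03,0,0],
    [0,-0.1,0,0,0],
    [0,0,0,0,0],
    [0,0,0,0,0],
  ],
)

```text
clock: 10.15
position: [0.5652, -0.0047, 0.0898]
tool_rot: [-3.141, 0.001, -0.134]
force: [-0.6, 1.1, 5.8]
grip_width: 0.0002
finger_force: 3.2
```

```bash
python3 -c "
from h import *
meas()"
```

```text
t 10.15 pos [ 0.5652 -0.0047  0.0898] fix [-49.8 -51.7] yaw err 0.0016913691637403527 F [-0.6  1.1  5.8] w 0.000170344702041376
pointer row 34 94 104 [58.5 35. ]
pointer row 86 103 111 [39.  34.7]
band row 0 88 112 [72.2 35.3]
band row 8 89 113 [69.3 35.4]
band row 16 90 114 [66.4 35.4]
band row 24 91 115 [63.5 35.4]
```

jog_arm(
  motion=[
    [0,0,-0.5,0,0],
    [0,0,-1,0,0],
    [0,0,-1,0,0],
    [0,-1,-0.5,0,0],
    [0,-1,0,0,0],
    [0,-1,0,0,0],
    [0,0,0,0,0],
    [0,0,0,0,0],
  ],
)

```text
clock: 11.0
position: [0.5768, 0.0843, 0.1795]
tool_rot: [3.141, 0.001, -0.133]
force: [0.3, 0.0, 0.3]
grip_width: -0.0004
finger_force: 0.0
```

```bash
python3 -c "
from h import *
meas('w5.png')
im=cv2.imread('pics/w5.png'); cv2.imwrite('pics/w5c.png',cv2.resize(im[0:200,160:480],None,fx=2.5,fy=2.5))"
```

```text
t 11.0 pos [0.5768 0.0843 0.1795] fix [-50.3  38. ] yaw err 0.0025532267276946463 F [0.3 0.  0.3] w -0.00040612746253175893Traceback (most recent call last):
  File "<string>", line 3, in <module>
    meas('w5.png')
    ~~~~^^^^^^^^^^
  File "h.py", line 32, in meas
    k,l,sts,c=cv2.connectedComponentsWithStats(m); i=1+np.argmax(sts[1:,4]); ys,xs=np.where(l==i)
                                                       ~~~~~~~~~^^^^^^^^^^^
    return _wrapfunc(a, 'argmax', axis=axis, out=out, **kwds)
    return bound(*args, **kwds)
ValueError: attempt to get argmax of an empty sequence
```

```bash
python3 -c "
from h import *
im=cv2.imread('pics/w5.png'); cv2.imwrite('pics/w5d.png',cv2.resize(im[0:240,160:480],None,fx=2.5,fy=2.5))"
```

```text
(no output)
```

View pics/w5d.png

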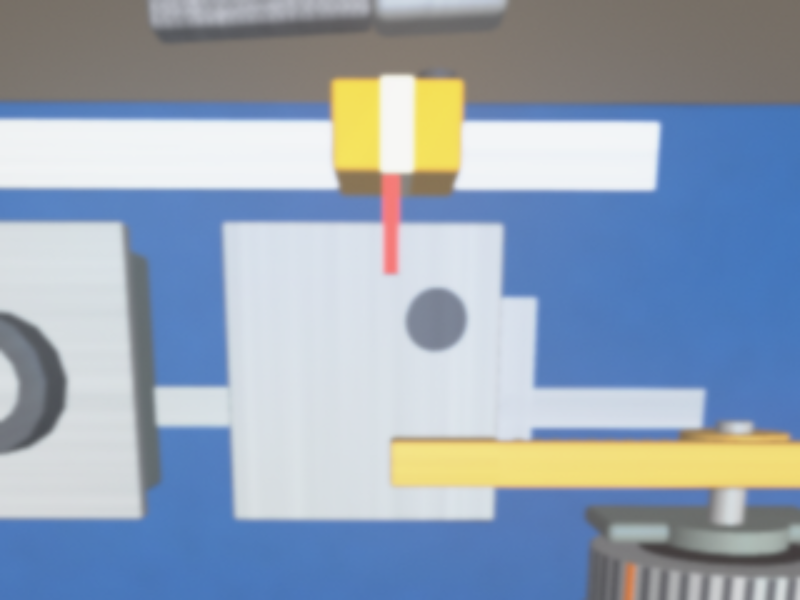

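The camera is almost directly overhead. The pointer bar (crop columns 382–400) lies inside the white band (380–415), with its centre about 1.3 mm past the band's middle. The hand is clear at z = 0.18 m, so I'm handing in.

```bash
python3 -c "
from workcell import bot
print(bot.job_done())"
```

```text
the job is handed in; nothing more can be done
None
```

I closed the gap using only the thumbwheel: the red pointer stopped inside the white band, about 1.3 mm past its middle, the hand is clear, and the job was handed in at about 11 s; the hand-in returned no verdict.

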